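# Sort leftover hardware into the small-parts bins

### The job

Clear up after the assembly job: put both bolts, both bushings and the spacer plate that is still stuck in the slot of the grey nest into the three blue bins, each into the bin whose far ledge carries a fixed sample of the same kind. Each part must end up let go and lying still down inside its bin, not on the rim or the ledge.

Things in the scene. Friction and masses are not known exactly. Their poses are not given: they have to be found in the camera images.
- bolt_a_c (a point): Loose steel hex-head bolt lying on the table, 63 mm long: head 30 mm across flats, 13 mm thick; round shank 20 mm in diameter, 50 mm long; 0.2 kg. Point: half-way along its length on the axis, 13 mm above the surface, 18 mm from the head's underside. x along the shank, head to free end (which droops 6 degrees to touch the table); z up. Grip across the shank (along y).
- bolt_b_c (a point): Loose steel hex-head bolt lying on the table, 63 mm long: head 30 mm across flats, 13 mm thick; round shank 20 mm in diameter, 50 mm long; 0.2 kg. Point: half-way along its length on the axis, 13 mm above the surface, 18 mm from the head's underside. x along the shank, head to free end (which droops 6 degrees to touch the table); z up. Grip across the shank (along y).
- bushing_a_c (a point): a loose steel bushing, a short thick tube standing on its end: 36 mm outside and 20 mm inside diameter, 26 mm tall, about 0.14 kg. The point is its centre, 13 mm above the surface. z is its axis. Grip it over its outside from any side.
- bushing_b_c (a point): a loose steel bushing, a short thick tube standing on its end: 36 mm outside and 20 mm inside diameter, 26 mm tall, about 0.14 kg. The point is its centre, 13 mm above the surface. z is its axis. Grip it over its outside from any side.
- spacer_c (a point): Loose flat steel spacer plate with two dark holes, 45 mm wide (x), 12 thick (y), 56 tall (z), 0.22 kg, standing upright with its lower 26 mm in the nest's narrow slot and its upper 30 mm exposed. Point: its centre, 28 mm below its top edge, 2 mm above the nest's top face. Grip the exposed top across its thickness (along y) and draw it straight up by over 26 mm.
- nest: Fixed assembly nest: aluminium base plate 110 (x) by 70 mm (y), 6 mm thick, bearing a grey block 70 by 56 mm whose top is 32 mm above the table. A vertical slot in its middle, 49 mm long (x), 14 wide (y), 26 deep, open at the top, holds the spacer plate with 1 mm of play each side. Origin under its centre, on the table; z up.
- bin_bolts: The bolt bin. One of three equal fixed blue open bins, 116 (x) by 156 mm (y) outside, walls 3 mm thick, 36 mm high, floor 3 mm. Origin on the table under the centre of the open space, z up. Beyond it (+x, 58 to 108 mm from the origin) a solid ledge 30 mm high carries a fixed sample (up to 62 mm above the table): a hexagon-head bolt.
- bin_bushings: The bushing bin. One of three equal fixed blue open bins, 116 (x) by 156 mm (y) outside, walls 3 mm thick, 36 mm high, floor 3 mm. Origin on the table under the centre of the open space, z up. Beyond it (+x, 58 to 108 mm from the origin) a solid ledge 30 mm high carries a fixed sample (up to 62 mm above the table): a bushing, standing.
- bin_spacers: The spacer bin. One of three equal fixed blue open bins, 116 (x) by 156 mm (y) outside, walls 3 mm thick, 36 mm high, floor 3 mm. Origin on the table under the centre of the open space, z up. Beyond it (+x, 58 to 108 mm from the origin) a solid ledge 30 mm high carries a fixed sample (up to 62 mm above the table): a spacer plate, lying flat.

How it is judged:
At the end, for the whole second after the job is handed in: The centres of both bolts are inside the bolt bin, of both bushings inside the bushing bin and of the spacer plate inside the spacer bin: within 50 mm of the bin's centre along its x and 70 mm along its y, and less than 48 mm above the table; every part is still (under 20 mm/s) (x of bolt_a_c in the frame of bin_bolts between -0.05 and 0.05 m and y of bolt_a_c in the frame of bin_bolts between -0.07 and 0.07 m and z of each of bolt_a_c, bolt_b_c in the frame of bin_bolts below 0.048 m and linear speed of each of bolt_a, bolt_b, bushing_a, bushing_b, spacer below 0.02 m/s and x of bolt_b_c in the frame of bin_bolts between -0.05 and 0.05 m and y of bolt_b_c in the frame of bin_bolts between -0.07 and 0.07 m and x of bushing_a_c in the frame of bin_bushings between -0.05 and 0.05 m and y of bushing_a_c in the frame of bin_bushings between -0.07 and 0.07 m and z of each of bushing_a_c, bushing_b_c in the frame of bin_bushings below 0.048 m and x of bushing_b_c in the frame of bin_bushings between -0.05 and 0.05 m and y of bushing_b_c in the frame of bin_bushings between -0.07 and 0.07 m and x of spacer_c in the frame of bin_spacers between -0.05 and 0.05 m and y of spacer_c in the frame of bin_spacers between -0.07 and 0.07 m and z of spacer_c in the frame of bin_spacers below 0.048 m); the robot touches nothing.
It also fails if it takes over 115 s, if anything falls off the work surface, if the arm or the gripper's body presses on something with over 40 N, if the wrist force passes 120 N, or if a joint passes its speed limit or range.

### The arm

A 6-joint arm with a two-finger parallel gripper is mounted at the origin on the work surface. World frame = base frame: x ahead of the robot, y to its left, z up, the work surface at z = 0. Lengths are in m, angles in rad, forces in N, time in s.
With the tool pointing down it reaches from about 0.35 to 0.85 m from the base axis. Payload 8.1 kg.
Tool frame: the origin (TCP) lies midway between the tips of the shut fingers; the grasp point (between the pads) lies 19 mm behind it; z points along the fingers, y is the direction in which the jaws open and shut (so a half turn about z gives the same grasp; the last joint's range is limited). The gripper opens to 93 mm and grips with 3 to 60 N. Pads are 15 mm wide; open, the fingers measure 128 mm over their backs; the gripper's body (75 mm by 188 mm) begins 65 mm behind the grasp point.
Start: joints at [1.167, 0.13, 1.488, -0, 1.523, -0.085], TCP at [0.188, 0.57, 0.179] pointing down, gripper open.
Joint ranges: [-2.96, 2.96], [-0.89, 2.26], [0.02, 2.5], [-1.34, 4.48], [0, 2.73], [-2.66, 2.66]. Speed limits (rad/s): [2.39, 2.39, 2.79, 3.14, 3.14, 3.14].

### API

Orientations are given as a rotation vector (axis times angle).
In Python, from plant import robot gives the robot as it stands. The module is installed in compiled form; this text tells all that it offers.
- The arm moves only by the shell command python3 -m pendant 'ROWS' [FORCE]. ROWS is JSON, a list of rows, each an object with "translation": the shift along the tool's x, y, z in mm, a list of three; "twist": the turn, a rotation vector about the tool's x, y, z in rad, a list of three; "grip": the opening, from -1 (shut) to 1 (fully open). A call has exactly 10 rows; each row shifts and turns the pose as measured when the row begins, along the tool's axes as they then stand; what a row does not reach is not made up. A row lasts 1/10 s, in which the tool goes at most 50 mm and 8.59 degrees, less where a joint would pass 70% of its speed; a pose out of reach is approached as far as the arm can. A call is refused whole if a number of a shift passes 50 or a number of a turn 0.15, either way. A call with a gripper value outside its range is refused whole. The fingers move at their own pace and stop on an object; FORCE is the grip in N (left out, the last holds). Time passes only in rows, so rows that do not move let the fingers close, or fill a call up. It gives the time, the measured TCP pose, the force and the opening at its end, in the units of the state.
- robot.read_state(): the state, without advancing time (a new reading comes with each control period).
- robot.read_camera(name): name is "scene" or "top" or "wrist"; returns (picture, depth): 384x512x3 uint8, red, green, blue; 384x512 float32, m along the optical axis (not along the pixel's ray), 0 where there is no reading.
- robot.camera_info(name): a dict with "vertical_fov" (degrees; the focal length in pixels is half the picture's height over the tangent of half this angle, whatever the lens; pixels are square), "cx", "cy" (the principal point, pixels), "cam_to_world" (4x4, takes a point from camera to world coordinates). Camera axes: x right, y up, looking along -z (the intrinsics and any distortion apply to the point x, -y, -z); pixel columns grow to the right and rows downward; lengths in m; the calibration is good to about 2 mm. A picture is of the moment at which its call begins: read the wrist's pose just before it. camera_info takes no time and is no camera call; for the wrist camera it gives the pose at the moment of the call.
- robot.close_job(): hands the job in, once; it reports no verdict.
The state is a dict: "t": time; "q": joint angles; "dq": joint speeds; "joint_torque": joint torques, N m; "tool_pos": TCP position; "orientation": TCP orientation; "force": force on the tool from outside, world axes, zero at the start; "wrist_torque": the same for the moment, N m; "opening": finger opening in m.
Only numpy, scipy, OpenCV 4.12 (cv2) and the standard library are available. Lean on these libraries where they do the work, as an engineer would, in place of code of your own. Each camera call takes 0.05 s, during which the arm holds its last target. There are 200 camera calls.

## Working session

There is one attempt and no reset: what is moved stays moved. The work goes in short steps, Python scripts to look and compute and a shell command to move; the robot and the scene stay as the last step left them, time stands still between calls to the robot, and variables do not carry over. Pictures are saved under pics/ and viewed, about 12 in all and at most 16, crops included, and the job is handed in when it is done.

```bash
mkdir -p pics; python3 - <<'E'
from plant import robot
import cv2,numpy as np
print(robot.read_state())
for n in ["top","scene"]:
    i=robot.camera_info(n); print(n,i)
    p,d=robot.read_camera(n); cv2.imwrite(f"pics/{n}0.png",p[:,:,::-1]); np.savez(f"{n}0.npz",p=p,d=d)
    print((d>0).mean())
E
```

```text
{'t': 0.0, 'q': array([ 1.16657935e+00,  1.31117493e-01,  1.48928220e+00,  1.37151490e-07,
        1.52296368e+00, -8.53779169e-02]), 'dq': array([ 0.00151905,  0.00028035,  0.00196203, -0.00066506, -0.00015389,
        0.00074276]), 'joint_torque': array([ 4.71073054e-04, -5.59863603e+01, -4.91740358e+01,  7.68298097e-02,
        3.56859877e-02, -1.49657735e-04]), 'tool_pos': array([0.18779781, 0.5691939 , 0.17811197]), 'orientation': array([-4.98644188e-01, -3.10133101e+00,  2.69809484e-03]), 'force': array([0.53985605, 0.08192062, 0.3899784 ]), 'wrist_torque': array([-0.05967107,  0.04355402,  0.04429811]), 'opening': 0.09321395879655388}
top {'vertical_fov': 56.49648481121439, 'cx': 253.54645166180399, 'cy': 183.06504332998682, 'cam_to_world': array([[-0.01136704,  0.99845042, -0.05447525,  0.49469588],
       [-0.99988552, -0.01189367, -0.00935294, -0.01176865],
       [-0.00998636,  0.05436269,  0.99847132,  1.10923339],
       [ 0.        ,  0.        ,  0.        ,  1.        ]])}
0.9959971110026041
scene {'vertical_fov': 53.73579797756715, 'cx': 259.9281493414945, 'cy': 190.72051792563124, 'cam_to_world': array([[-0.46887332, -0.56563819,  0.67838872,  1.15114629],
       [ 0.88305132, -0.31710125,  0.34592943,  0.32400963],
       [ 0.01944701,  0.76124913,  0.64816786,  0.65839292],
       [ 0.        ,  0.        ,  0.        ,  1.        ]])}
0.9959920247395834
```

View pics/top0.png

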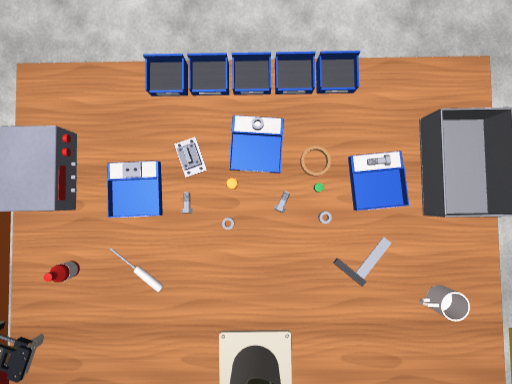

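View pics/scene0.png

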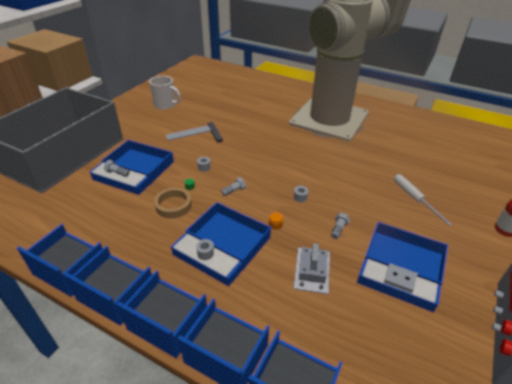

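The top view shows the spacer bin at (134,195), the bushing bin at (256,150) and the bolt bin at (378,185). The nest is at (190,157), the bolts at (186,202) and (283,201), and the bushings at (228,224) and (325,217). The scene view agrees.

```bash
cat > h.py <<'E'
import numpy as np,cv2
from plant import robot
from scipy.spatial.transform import Rotation as R
def ray(info,uv,z):
    f=192/np.tan(np.radians(info["vertical_fov"]/2)); T=info["cam_to_world"]
    uv=np.atleast_2d(uv).astype(float)
    d=np.c_[(uv[:,0]-info["cx"])/f,-(uv[:,1]-info["cy"])/f,-np.ones(len(uv))]@T[:3,:3].T
    o=T[:3,3]; return o+d*((z-o[2])/d[:,2])[:,None]
def tool():
    s=robot.read_state(); return s["tool_pos"],R.from_rotvec(s["orientation"])
def plan(target,yaw,rel_t=None):
    """shift in mm along tool axes to TCP target and turn about tool z so jaw axis (tool y) lies along yaw (mod pi)"""
    p,r=tool(); y=r.apply([0,1,0]); z=r.apply([0,0,1])
    d=(np.asarray(target)-p)*1000
    # desired: z down exactly
    cands=[]
    for a in (yaw,yaw+np.pi):
        yy=np.array([np.cos(a),np.sin(a),0]); zz=np.array([0,0,-1.]); M=np.c_[np.cross(yy,zz),yy,zz]
        cands.append((r.inv()*R.from_matrix(M)).as_rotvec())
    tw=[c.round(3) for c in cands]
    print("world d",d.round(1),"tool shift now",r.inv().apply(d).round(1),"twists",tw,"q6",robot.read_state()["q"][5].round(2))
E
python3 - <<'E'
from h import *
i=robot.camera_info("top"); D=np.load("top0.npz"); p=D["p"];d=D["d"]
hsv=cv2.cvtColor(p,cv2.COLOR_RGB2HSV)
m=((hsv[:,:,1]<75)).astype(np.uint8)
for n,c,r,z in [("boltA",186,202,.013),("boltB",283,201,.013),("bushA",228,224,.026),("bushB",325,217,.026),("nest",190,157,.006)]:
    w=24; sub=np.zeros_like(m); sub[r-w:r+w,c-w:c+w]=m[r-w:r+w,c-w:c+w]
    k,l,st,ce=cv2.connectedComponentsWithStats(sub)
    j=1+np.argmax(st[1:,4]); ys,xs=np.where(l==j)
    P=ray(i,np.c_[xs,ys],z)[:,:2]; rc=cv2.minAreaRect((P*1000).astype(np.float32))
    print(n,st[j],ray(i,ce[j],z)[0].round(4),"rect",np.round(rc[0],1),np.round(rc[1],1),round(rc[2],1), "mean",P.mean(0).round(4))
b=((hsv[:,:,0]>105)&(hsv[:,:,0]<128)&(hsv[:,:,1]>130)).astype(np.uint8)
for n,c,r in [("spacers",134,195),("bush",256,150),("bolts",378,185)]:
    w=45; x0=c-w;y0=r-w; sub=np.zeros_like(b); sub[r-w:r+w,c-w:c+w]=b[r-w:r+w,c-w:c+w]
    k,l,st,ce=cv2.connectedComponentsWithStats(sub); j=1+np.argmax(st[1:,4]); ys,xs=np.where(l==j)
    P=ray(i,np.c_[xs,ys],.036)[:,:2]; rc=cv2.minAreaRect((P*1000).astype(np.float32))
    print(n,st[j],"rect",np.round(rc[0],1),np.round(rc[1],1),round(rc[2],1))
E
```

```text
boltA [181 192  11  21 148] [0.4947 0.2055 0.013 ] rect [498.8 206.2] [30.8 61.3] 89.4 mean [0.4947 0.2055]
boltB [274 191  16  22 155] [ 0.4957 -0.0883  0.013 ] rect [498.2 -90.1] [31.4 64.4] 62.7 mean [ 0.4957 -0.0883]
bushA [222 217  12  13  99] [0.4334 0.0781 0.026 ] rect [434.   78.4] [33.3 36.1] 89.5 mean [0.4334 0.0781]
bushB [318 211  14  13 114] [ 0.4489 -0.2148  0.026 ] rect [ 448.8 -214.3] [35.9 36.3] 44.0 mean [ 0.4489 -0.2148]
nest [174 137  33  40 815] [0.6398 0.1953 0.006 ] rect [639.9 195.2] [112.1  70.8] 19.0 mean [0.6398 0.1953]
spacers [ 107  161   55   56 2151] rect [540.1 359.6] [161.7 163.7] 2.3
bush [ 229  116   54   57 2009] rect [671.9 -10.6] [154.6 162.1] 85.7
bolts [ 349  152   60   58 2181] rect [ 557.  -374.9] [161.4 163.7] 4.8
```

```bash
python3 - <<'E'
from h import *
i=robot.camera_info("top"); D=np.load("top0.npz"); d=D["d"]
f=192/np.tan(np.radians(i["vertical_fov"]/2)); T=i["cam_to_world"]
v,u=np.mgrid[:384,:512]; C=np.stack([(u-i["cx"])/f*d,-(v-i["cy"])/f*d,-d],-1)@T[:3,:3].T+T[:3,3]
for n,c,r in [("console",40,160),("console edge",70,160),("box wall",424,150),("box wall top",424,111),("top bins",232,70),("ball",232,183),("ring",302,160),("spacer",190,157)]:
    P=C[r-3:r+4,c-3:c+4].reshape(-1,3); print(n,np.median(P,0).round(3),"zmax",P[:,2].max().round(3))
p,r=tool(); print(p,r.as_matrix().round(3))
plan([.640,.195,.2],np.radians(109))
E
```

```text
console [0.62  0.593 0.122] zmax 0.125
console edge [0.629 0.551 0.044] zmax 0.064
box wall [ 0.648 -0.519  0.03 ] zmax 0.052
box wall top [ 0.774 -0.537  0.001] zmax 0.005
top bins [0.904 0.058 0.038] zmax 0.07
ball [0.555 0.064 0.03 ] zmax 1.109
ring [ 0.625 -0.15   0.008] zmax 0.029
spacer [0.632 0.187 0.051] zmax 0.067
[0.18780211 0.56924409 0.17819332] [[-0.95   0.313 -0.001]
 [ 0.313  0.95  -0.002]
 [ 0.    -0.002 -1.   ]]
world d [ 452.2 -374.2   21.8] tool shift now [-546.7 -213.7  -21.5] twists [array([-0.002, -0.001, -0.65 ]), array([-1.000e-03,  2.000e-03,  2.491e+00])] q6 -0.09
```

```bash
python3 -m pendant '[{"translation":[-47,-18,-2],"twist":[0,0,0],"grip":1},{"translation":[-47,-18,-2],"twist":[0,0,0],"grip":1},{"translation":[-47,-18,-2],"twist":[0,0,0],"grip":1},{"translation":[-47,-18,-2],"twist":[0,0,0],"grip":1},{"translation":[-47,-18,-2],"twist":[0,0,0],"grip":1},{"translation":[-47,-18,-2],"twist":[0,0,0],"grip":1},{"translation":[-47,-18,-2],"twist":[0,0,0],"grip":1},{"translation":[-47,-18,-2],"twist":[0,0,0],"grip":1},{"translation":[-47,-18,-2],"twist":[0,0,0],"grip":1},{"translation":[-47,-18,-2],"twist":[0,0,0],"grip":1}]' 30
python3 -c "
from h import *
plan([.640,.195,.2],np.radians(109)); print(robot.camera_info('wrist'))"
```

```text
t: 1.1
tool_pos: [0.5726, 0.253, 0.1923]
orientation: [-0.479, -3.098, 0.01]
force: [0.1, 1.4, 1.4]
opening: 0.0928
world d [ 67.4 -58.    7.7] tool shift now [-81.7 -35.   -7.9] twists [array([-0.005, -0.008, -0.638]), array([-0.01 ,  0.007,  2.503])] q6 -0.93
{'vertical_fov': 71.87013143584089, 'cx': 255.59151466047373, 'cy': 189.94255090596644, 'cam_to_world': array([[ 0.30213483, -0.91246756, -0.27589399,  0.49391132],
       [ 0.95323003,  0.28670736,  0.09566293,  0.27884083],
       [-0.00818848, -0.29189354,  0.95641576,  0.39876304],
       [ 0.        ,  0.        ,  0.        ,  1.        ]])}
```

```bash
python3 -m pendant '[{"translation":[-41,-17,-4],"twist":[0,0,0],"grip":1},{"translation":[-41,-17,-4],"twist":[0,0,0],"grip":1},{"translation":[0,0,0],"twist":[0,0,-0.14],"grip":1},{"translation":[0,0,0],"twist":[0,0,-0.14],"grip":1},{"translation":[0,0,0],"twist":[0,0,-0.14],"grip":1},{"translation":[0,0,0],"twist":[0,0,-0.14],"grip":1},{"translation":[0,0,0],"twist":[0,0,-0.1],"grip":1},{"translation":[0,0,0],"twist":[0,0,0],"grip":1},{"translation":[0,0,0],"twist":[0,0,0],"grip":1},{"translation":[0,0,0],"twist":[0,0,0],"grip":1}]'
python3 - <<'E'
from h import *
plan([.640,.195,.2],np.radians(109))
i=robot.camera_info("wrist"); p,d=robot.read_camera("wrist"); np.savez("w1.npz",p=p,d=d,**i); cv2.imwrite("pics/w1.png",p[:,:,::-1])
E
```

```text
t: 2.1
tool_pos: [0.6453, 0.1834, 0.1915]
orientation: [0.563, -3.07, 0.009]
force: [0.1, -0.1, -0.5]
opening: 0.0927
world d [-5.3 11.6  8.5] tool shift now [ 1.  12.7 -8.5] twists [array([-0.002, -0.021,  0.031]), array([ 3.30e-02, -3.00e-03, -3.11e+00])] q6 -1.73
```

View pics/w1.png

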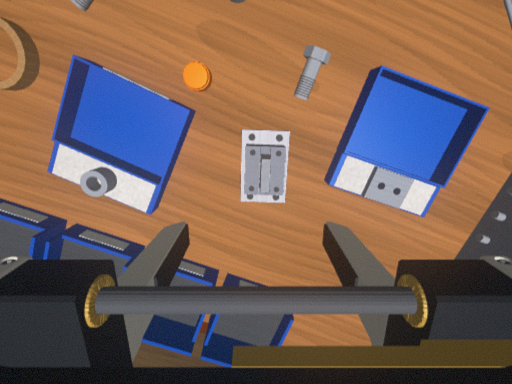

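The wrist view shows the nest plate at (265,167) with the spacer as a light bar near (265,165). Both bins and bolt A (312,72) are also visible.

```bash
python3 - <<'E'
from h import *
D=dict(np.load("w1.npz")); p=D["p"]; d=D["d"]; i={k:D[k] for k in("vertical_fov","cx","cy","cam_to_world")}
hsv=cv2.cvtColor(p,cv2.COLOR_RGB2HSV)
m=np.zeros((384,512),np.uint8); m[115:215,230:300]=(hsv[115:215,230:300,1]<75)
k,l,st,ce=cv2.connectedComponentsWithStats(m); j=1+np.argmax(st[1:,4]); ys,xs=np.where(l==j)
rc=cv2.minAreaRect((ray(i,np.c_[xs,ys],.006)[:,:2]*1000).astype(np.float32)); print("plate",rc)
f=192/np.tan(np.radians(float(i["vertical_fov"])/2)); T=i["cam_to_world"]
v,u=np.mgrid[:384,:512]; C=np.stack([(u-i["cx"])/f*d,-(v-i["cy"])/f*d,-d],-1)@T[:3,:3].T+T[:3,3]
Z=C[...,2]; print((Z[135:200:4,258:274]*1000).round())
s=(m>0)&(Z>.052)&(Z<.08); ys,xs=np.where(s); print(len(xs),xs.min(),xs.max(),ys.min(),ys.max())
rc=cv2.minAreaRect((ray(i,np.c_[xs,ys],.062)[:,:2]*1000).astype(np.float32)); print("spacer",rc)
cv2.imwrite("pics/w1c.png",cv2.resize(p[115:215,230:300,::-1],None,fx=5,fy=5,interpolation=cv2.INTER_CUBIC))
E
```

```text
plate ((639.0459594726562, 193.83990478515625), (110.90791320800781, 70.46873474121094), 18.78939437866211)
[[  5.   6.   5.   5.   6.   7.   7.   6.   6.   7.   7.   7.   6.   7.
    7.   5.]
 [  6.   4.   6.   8.   7.   6.   5.   5.   6.   6.   3.   7.   6.   6.
    7.   7.]
 [399.   7.   7.   7.   6.   6.   6.   6.   7.   6.   6.   6.   6.   6.
    6.   5.]
 [ 31.  32.  32.  32.  32.  33.  30.  33.  33.  33.  32.  32.  31.  32.
   32.  31.]
 [ 32.  32.  31.  31.  33.  32.  33.  33.  32.  33.  31.  32.  33.  33.
   32.  31.]
 [ 34.  30.   4.  36.  36.  35.  36.  37.  35.  35.  36.  34.  30.  32.
   33.  31.]
 [ 33.  32.   7.  63.  63.  63.  63.  62.  63.  61.  62.  63.  62.  33.
   32.  30.]
 [ 32.  32.  13.  61.  62.  61.  63.  62.  63.  62.  62.  61.  62.  32.
   31.  31.]
 [ 32.  31.  26.  61.  61.  63.  64.  61.  64.  63.  62.  61.  31.  32.
   33.  32.]
 [ 32.  33.  47.  63.  61.  60.  62.  62.  61.  61.  62.  61.  32.  31.
   32.  33.]
 [ 33.  32.  51.  62.  62.  62.  62.  62.  61.  62.  61.  63.  32.  34.
   33.  32.]
 [ 33.   7.  53.  62.  62.  62.  62.  63.  61.  62.  62.  61.  33.  32.
   32.  33.]
 [ 32.   9.  61.  62.  63.  62.  63.  63.  63.  63.  61.  62.  33.  31.
   32.  31.]
 [ 32.  31.  62.  62.  62.  63.  62.  63.  62.  62.  60.  33.  33.  33.
   33.  31.]
 [ 32.  32.  63.  63.  62.  62.  62.  62.  61.  61.  62.  33.  32.  31.
   31.  33.]
 [  6.   5.   6.   6.   5.   6.   6.   7.   7.   7.   6.   6.   5.   6.
    4.  11.]
 [  6.   6.   5.   6.   6.   6.   5.   6.   8.   4.   5.   6.   6.   7.
    5.   7.]]
327 260 270 157 191
spacer ((637.5702514648438, 192.90078735351562), (45.66020202636719, 12.12111759185791), 18.64580726623535)
```

View pics/w1c.png

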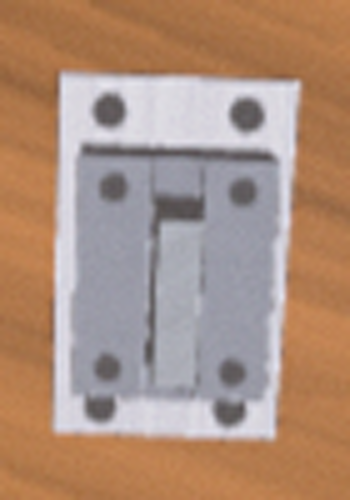

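The crop shows the spacer's top face standing in the slot. It measures 45.7 x 12.1 mm at z = 62 mm, which matches the given size.

```bash
python3 -c "
from h import *
plan([.638,.193,.039],np.radians(108.7))"
```

```text
world d [  -7.3    9.6 -152.6] tool shift now [  0.2  11.8 152.6] twists [array([-0.002, -0.021,  0.036]), array([ 3.300e-02, -3.000e-03, -3.105e+00])] q6 -1.73
```

```bash
python3 -m pendant '[{"translation":[0,6,0],"twist":[0,-0.02,0.036],"grip":1},{"translation":[0,6,0],"twist":[0,0,0],"grip":1},{"translation":[0,0,30],"twist":[0,0,0],"grip":1},{"translation":[0,0,30],"twist":[0,0,0],"grip":1},{"translation":[0,0,25],"twist":[0,0,0],"grip":0.2},{"translation":[0,0,20],"twist":[0,0,0],"grip":0},{"translation":[0,0,0],"twist":[0,0,0],"grip":0},{"translation":[0,0,0],"twist":[0,0,0],"grip":0},{"translation":[0,0,0],"twist":[0,0,0],"grip":0},{"translation":[0,0,0],"twist":[0,0,0],"grip":0}]'
python3 -c "
from h import *
plan([.638,.193,.039],np.radians(108.7))"
```

```text
t: 3.15
tool_pos: [0.6432, 0.1976, 0.0887]
orientation: [-0.507, 3.096, -0.003]
force: [-0.0, -0.1, -0.6]
opening: 0.0499
world d [ -5.2  -4.6 -49.7] tool shift now [ 6.6 -2.5 49.7] twists [array([-0.003,  0.004, -0.002]), array([0.007, 0.005, 3.14 ])] q6 -1.67
```

```bash
python3 -m pendant '[{"translation":[6.6,-2.5,10],"twist":[0,0,0],"grip":-0.2},{"translation":[0,0,15],"twist":[0,0,0],"grip":-0.2},{"translation":[0,0,15],"twist":[0,0,0],"grip":-0.2},{"translation":[0,0,10],"twist":[0,0,0],"grip":-0.2},{"translation":[0,0,0],"twist":[0,0,0],"grip":-0.2},{"translation":[0,0,0],"twist":[0,0,0],"grip":-0.2},{"translation":[0,0,0],"twist":[0,0,0],"grip":-0.2},{"translation":[0,0,0],"twist":[0,0,0],"grip":-0.2},{"translation":[0,0,0],"twist":[0,0,0],"grip":-0.2},{"translation":[0,0,0],"twist":[0,0,0],"grip":-0.2}]'
python3 -c "
from h import *
plan([.638,.193,.039],np.radians(108.7))"
```

```text
t: 4.15
tool_pos: [0.6393, 0.1928, 0.037]
orientation: [-0.506, 3.092, -0.003]
force: [0.3, -0.3, 0.7]
opening: 0.0375
world d [-1.3  0.2  2. ] tool shift now [ 1.1  0.6 -2. ] twists [array([-0.003,  0.008, -0.002]), array([0.013, 0.005, 3.14 ])] q6 -1.68
```

```bash
python3 -m pendant '[{"translation":[0,0.6,-1.5],"twist":[0,0.008,0],"grip":-0.4},{"translation":[0,0,0],"twist":[0,0,0],"grip":-0.6},{"translation":[0,0,0],"twist":[0,0,0],"grip":-1},{"translation":[0,0,0],"twist":[0,0,0],"grip":-1},{"translation":[0,0,0],"twist":[0,0,0],"grip":-1},{"translation":[0,0,0],"twist":[0,0,0],"grip":-1},{"translation":[0,0,0],"twist":[0,0,0],"grip":-1},{"translation":[0,0,0],"twist":[0,0,0],"grip":-1},{"translation":[0,0,-4],"twist":[0,0,0],"grip":-1},{"translation":[0,0,-4],"twist":[0,0,0],"grip":-1}]' 40
```

```text
t: 5.15
tool_pos: [0.6391, 0.1935, 0.0472]
orientation: [0.507, -3.1, 0.005]
force: [0.7, 0.2, 0.5]
opening: 0.0005
```

Shut on nothing: the opening reads 0.5 mm. I'll look before moving again.

```bash
python3 - <<'E'
from h import *
p,d=robot.read_camera("scene"); q,_=robot.read_camera("wrist"); 
a=cv2.resize(p[170:330,230:430,::-1],(600,480),interpolation=cv2.INTER_CUBIC); cv2.imwrite("pics/s2.png",a)
cv2.imwrite("pics/w2.png",q[:,:,::-1])
E
```

```text
(no output)
```

View pics/s2.png

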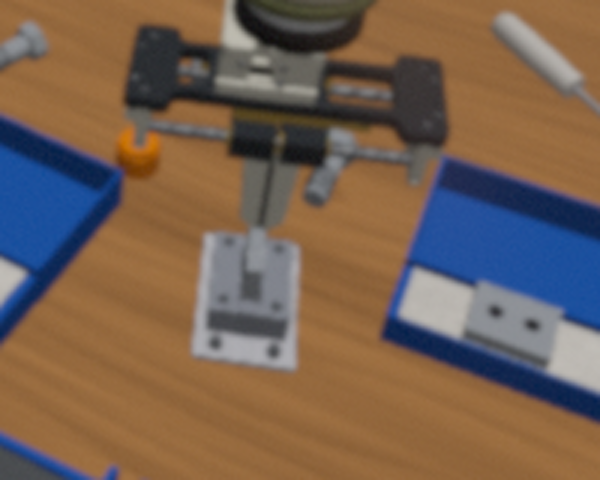

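View pics/w2.png

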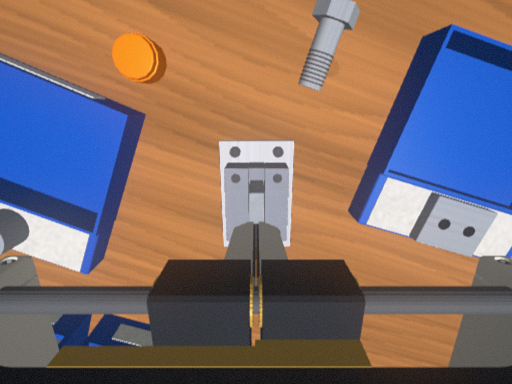

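```bash
python3 - <<'E'
from h import *
print(robot.read_state()["tool_pos"],robot.read_state()["force"])
def proj(i,X):
    T=np.linalg.inv(i["cam_to_world"]); c=T[:3,:3]@X+T[:3,3]; f=192/np.tan(np.radians(i["vertical_fov"]/2))
    return (i["cx"]+f*c[0]/-c[2]).round(1),(i["cy"]-f*c[1]/-c[2]).round(1)
t,r=tool()
for n in("scene","wrist"):
    i=robot.camera_info(n)
    print(n,"tcp",proj(i,t),"grasp",proj(i,t-.019*r.apply([0,0,1])),"spacer top",proj(i,np.array([.6376,.1929,.062])), "nest top",proj(i,np.array([.639,.194,.032])))
i=robot.camera_info("scene"); p,d=robot.read_camera("scene")
f=192/np.tan(np.radians(i["vertical_fov"]/2)); T=i["cam_to_world"]
def up(u,v):
    return (T[:3,:3]@np.array([(u-i["cx"])/f*d[v,u],-(v-i["cy"])/f*d[v,u],-d[v,u]])+T[:3,3]).round(4)
for v in range(222,276,3): print(v,[tuple(up(u,v)) for u in (312,316,320)])
np.savez("s2.npz",p=p,d=d)
E
```

```text
[0.6397284  0.19365353 0.0480231 ] [-0.81109324  0.40986086  0.90634729]
scene tcp (np.float64(314.2), np.float64(255.2)) grasp (np.float64(315.3), np.float64(249.2)) spacer top (np.float64(315.0), np.float64(249.9)) nest top (np.float64(313.6), np.float64(260.0))
wrist tcp (np.float64(255.9), np.float64(213.0)) grasp (np.float64(256.0), np.float64(222.4)) spacer top (np.float64(255.8), np.float64(217.1)) nest top (np.float64(256.6), np.float64(205.5))
222 [(np.float64(0.6796), np.float64(0.1896), np.float64(0.1786)), (np.float64(0.6782), np.float64(0.1964), np.float64(0.1806)), (np.float64(0.6759), np.float64(0.203), np.float64(0.1818))]
225 [(np.float64(0.6533), np.float64(0.183), np.float64(0.1442)), (np.float64(0.6518), np.float64(0.1903), np.float64(0.1465)), (np.float64(0.6492), np.float64(0.1972), np.float64(0.1476))]
228 [(np.float64(0.6523), np.float64(0.1836), np.float64(0.1354)), (np.float64(0.6525), np.float64(0.1914), np.float64(0.1396)), (np.float64(0.6472), np.float64(0.1977), np.float64(0.1379))]
231 [(np.float64(0.6538), np.float64(0.1849), np.float64(0.1292)), (np.f
[... 2076 characters left out ...]
48)), (np.float64(0.6625), np.float64(0.2061), np.float64(0.0517)), (np.float64(0.6445), np.float64(0.2101), np.float64(0.0345))]
267 [(np.float64(0.6636), np.float64(0.1994), np.float64(0.0392)), (np.float64(0.654), np.float64(0.2052), np.float64(0.0322)), (np.float64(0.6505), np.float64(0.2126), np.float64(0.0328))]
270 [(np.float64(0.6653), np.float64(0.2009), np.float64(0.0323)), (np.float64(0.6615), np.float64(0.2081), np.float64(0.0325)), (np.float64(0.6585), np.float64(0.2156), np.float64(0.0337))]
273 [(np.float64(0.6707), np.float64(0.2033), np.float64(0.0301)), (np.float64(0.6676), np.float64(0.2107), np.float64(0.0312)), (np.float64(0.6641), np.float64(0.218), np.float64(0.0318))]
```

```bash
python3 - <<'E'
from h import *
i=robot.camera_info("wrist"); p,d=robot.read_camera("wrist"); f=192/np.tan(np.radians(i["vertical_fov"]/2)); T=i["cam_to_world"]
t,r=tool(); print(t,T[:3,3])
for v in range(150,300,6):
    print(v,[(T[:3,:3]@np.array([(u-i["cx"])/f*d[v,u],-(v-i["cy"])/f*d[v,u],-d[v,u]])+T[:3,3]).round(3).tolist() for u in (243,250,256,262)])
E
```

```text
[0.63935253 0.19361292 0.0473435 ] [0.55939658 0.16707796 0.25361866]
150 [[0.599, 0.167, 0.007], [0.598, 0.174, 0.005], [0.596, 0.179, 0.006], [0.594, 0.184, 0.006]]
156 [[0.559, 0.167, 0.254], [0.603, 0.175, 0.007], [0.601, 0.181, 0.006], [0.599, 0.186, 0.005]]
162 [[0.61, 0.171, 0.008], [0.608, 0.177, 0.009], [0.606, 0.182, 0.01], [0.604, 0.188, 0.01]]
168 [[0.61, 0.172, 0.033], [0.608, 0.178, 0.032], [0.606, 0.182, 0.034], [0.605, 0.187, 0.032]]
174 [[0.615, 0.174, 0.032], [0.613, 0.179, 0.033], [0.612, 0.184, 0.032], [0.61, 0.189, 0.032]]
180 [[0.62, 0.175, 0.032], [0.62, 0.181, 0.026], [0.618, 0.186, 0.028], [0.616, 0.191, 0.027]]
186 [[0.625, 0.177, 0.031], [0.619, 0.182, 0.046], [0.618, 0.186, 0.046], [0.616, 0.191, 0.047]]
192 [[0.63, 0.179, 0.032], [0.619, 0.182, 0.061], [0.618, 0.186, 0.061], [0.617, 0.191, 0.061]]
198 [[0.636, 0.18, 0.032], [0.624, 0.184, 0.061], [0.622, 0.188, 0.062], [0.621, 0.192, 0.063]]
204 [[0.641, 0.182, 0.032], [0.629, 0.185, 0.061], [0.627, 0.189, 0.063], [0.626, 0.194, 0.062]]
210 [[0.647, 0.184, 0.032], [0.632, 0.186, 0.064], [0.632, 0.191, 0.0
[... 676 characters left out ...]
26], [0.629, 0.194, 0.128]]
258 [[0.632, 0.184, 0.133], [0.631, 0.188, 0.134], [0.631, 0.191, 0.132], [0.629, 0.193, 0.134]]
264 [[0.605, 0.178, 0.181], [0.606, 0.18, 0.18], [0.631, 0.191, 0.137], [0.604, 0.184, 0.18]]
270 [[0.606, 0.178, 0.183], [0.606, 0.181, 0.182], [0.631, 0.191, 0.142], [0.604, 0.184, 0.184]]
276 [[0.606, 0.179, 0.186], [0.607, 0.181, 0.184], [0.631, 0.191, 0.147], [0.604, 0.184, 0.186]]
282 [[0.606, 0.179, 0.19], [0.607, 0.181, 0.187], [0.634, 0.192, 0.147], [0.604, 0.184, 0.189]]
288 [[0.606, 0.179, 0.191], [0.607, 0.181, 0.189], [0.609, 0.184, 0.185], [0.604, 0.184, 0.192]]
294 [[0.606, 0.179, 0.195], [0.608, 0.182, 0.19], [0.61, 0.184, 0.188], [0.604, 0.184, 0.194]]
```

The wrist and scene depth agree that the fingertips are really at z ≈ 0.087 m while the state reports 0.047 m. The reported TCP is therefore about 40 mm too low along the tool axis, and the lateral position is fine. From here I'll use tip z = reported z + 0.040.

```bash
python3 -m pendant '[{"translation":[0,0,0],"twist":[0,0,0],"grip":0},{"translation":[0,0,0],"twist":[0,0,0],"grip":0},{"translation":[1,0.5,0],"twist":[0,0,0],"grip":0},{"translation":[0,0,0],"twist":[0,0,0],"grip":0},{"translation":[0,0,10],"twist":[0,0,0],"grip":0},{"translation":[0,0,10],"twist":[0,0,0],"grip":0},{"translation":[0,0,10],"twist":[0,0,0],"grip":0},{"translation":[0,0,10],"twist":[0,0,0],"grip":0},{"translation":[0,0,0],"twist":[0,0,0],"grip":0},{"translation":[0,0,0],"twist":[0,0,0],"grip":-0.3}]' 40
python3 -c "
from h import *
plan([.638,.193,-.003],np.radians(108.7))"
```

```text
t: 6.35
tool_pos: [0.6363, 0.1932, 0.0011]
orientation: [0.507, -3.097, 0.006]
force: [0.4, 0.1, -0.1]
opening: 0.0425
world d [ 1.7 -0.2 -4.1] tool shift now [-1.5 -0.7  4.1] twists [array([-0.003, -0.004, -0.002]), array([-0.006,  0.005,  3.14 ])] q6 -1.67
```

```bash
python3 -m pendant '[{"translation":[-1.5,-0.7,3],"twist":[0,0,0],"grip":-0.4},{"translation":[0,0,0],"twist":[0,0,0],"grip":-0.6},{"translation":[0,0,0],"twist":[0,0,0],"grip":-1},{"translation":[0,0,0],"twist":[0,0,0],"grip":-1},{"translation":[0,0,0],"twist":[0,0,0],"grip":-1},{"translation":[0,0,0],"twist":[0,0,0],"grip":-1},{"translation":[0,0,0],"twist":[0,0,0],"grip":-1},{"translation":[0,0,0],"twist":[0,0,0],"grip":-1},{"translation":[0,0,0],"twist":[0,0,0],"grip":-1},{"translation":[0,0,0],"twist":[0,0,0],"grip":-1}]' 40
```

```text
t: 7.35
tool_pos: [0.6388, 0.1932, -0.0012]
orientation: [0.507, -3.099, 0.006]
force: [-0.1, 0.7, -2.2]
opening: 0.0119
```

Gripped, opening 11.9 mm. Lifting.

```bash
python3 -m pendant '[{"translation":[0,0,-8],"twist":[0,0,0],"grip":-1},{"translation":[0,0,-10],"twist":[0,0,0],"grip":-1},{"translation":[0,0,-10],"twist":[0,0,0],"grip":-1},{"translation":[0,0,-10],"twist":[0,0,0],"grip":-1},{"translation":[0,0,-20],"twist":[0,0,0],"grip":-1},{"translation":[0,0,-20],"twist":[0,0,0],"grip":-1},{"translation":[0,0,-20],"twist":[0,0,0],"grip":-1},{"translation":[0,0,-10],"twist":[0,0,0],"grip":-1},{"translation":[0,0,0],"twist":[0,0,0],"grip":-1},{"translation":[0,0,0],"twist":[0,0,0],"grip":-1}]' 40
python3 -c "
from h import *
plan([.513,.359,.11],np.radians(92))
i=robot.camera_info('top'); D=np.load('top0.npz'); p=D['p']
hsv=cv2.cvtColor(p,cv2.COLOR_RGB2HSV)
f=192/np.tan(np.radians(i['vertical_fov']/2))
b=((hsv[:,:,0]>105)&(hsv[:,:,0]<128)&(hsv[:,:,1]>130)).astype(np.uint8)
cv2.imwrite('pics/x.png',b*255)
for n,c,r in [('spacers',134,195),('bush',256,150),('bolts',378,185)]:
    # floor: bright blue
    hh=hsv[r-45:r+45,c-45:c+45]; m=((hh[...,0]>105)&(hh[...,0]<128)&(hh[...,1]>130)&(hh[...,2]>160)).astype(np.uint8)
    k,l,st,ce=cv2.connectedComponentsWithStats(m); j=1+np.argmax(st[1:,4]); ys,xs=np.where(l==j)
    print(n,st[j],cv2.minAreaRect((ray(i,np.c_[xs+c-45,ys+r-45],.003)[:,:2]*1000).astype(np.float32)))
"
```

```text
t: 8.35
tool_pos: [0.6397, 0.1938, 0.1174]
orientation: [-0.507, 3.099, -0.005]
force: [0.4, 0.4, -3.3]
opening: 0.0117
world d [-126.7  165.2   -7.4] tool shift now [ 67.4 197.    6.6] twists [array([-0.003,  0.002,  0.29 ]), array([-2.000e-03, -5.000e-03, -2.852e+00])] q6 -1.68
spacers [  18   11   52   56 1848] ((542.1705932617188, 374.8038330078125), (167.0543670654297, 160.4598846435547), 1.4774787425994873)
bush [  18   29   53   39 1783] ((649.8356323242188, -8.469581604003906), (159.3680877685547, 111.70429992675781), 85.6329345703125)
bolts [  18   12   54   58 1865] ((559.53076171875, -389.39947509765625), (166.4434051513672, 161.29014587402344), 5.0629987716674805)
```

```bash
python3 -m pendant '[{"translation":[13.5,39.5,0],"twist":[0,0,0],"grip":-1},{"translation":[13.5,39.5,0],"twist":[0,0,0],"grip":-1},{"translation":[13.5,39.5,0],"twist":[0,0,0],"grip":-1},{"translation":[13.5,39.5,0],"twist":[0,0,0],"grip":-1},{"translation":[13.5,39.5,0],"twist":[0,0,0],"grip":-1},{"translation":[0,0,0],"twist":[0,0,0.145],"grip":-1},{"translation":[0,0,0],"twist":[0,0,0.145],"grip":-1},{"translation":[0,0,0],"twist":[0,0,0],"grip":-1},{"translation":[0,0,0],"twist":[0,0,0],"grip":-1},{"translation":[0,0,0],"twist":[0,0,0],"grip":-1}]' 40
python3 -c "
from h import *
plan([.514,.358,.003],np.radians(92))"
```

```text
t: 9.35
tool_pos: [0.5016, 0.3615, 0.1031]
orientation: [0.048, -3.128, 0.017]
force: [-0.3, 0.1, -2.1]
opening: 0.0117
world d [  12.4   -3.5 -100.1] tool shift now [-13.6  -2.7 100. ] twists [array([-0.011, -0.013, -0.004]), array([-0.021,  0.017,  3.138])] q6 -1.06
```

```bash
python3 -m pendant '[{"translation":[-13,-3,0],"twist":[-0.011,-0.013,0],"grip":-1},{"translation":[0,0,25],"twist":[0,0,0],"grip":-1},{"translation":[0,0,25],"twist":[0,0,0],"grip":-1},{"translation":[0,0,25],"twist":[0,0,0],"grip":-1},{"translation":[0,0,10],"twist":[0,0,0],"grip":-1},{"translation":[0,0,8],"twist":[0,0,0],"grip":-1},{"translation":[0,0,0],"twist":[0,0,0],"grip":-1},{"translation":[0,0,0],"twist":[0,0,0],"grip":-1},{"translation":[0,0,0],"twist":[0,0,0],"grip":-1},{"translation":[0,0,0],"twist":[0,0,0],"grip":-1}]' 40
```

```text
t: 10.35
tool_pos: [0.5261, 0.3566, 0.0122]
orientation: [-0.058, 3.128, 0.01]
force: [-0.5, 0.1, -1.7]
opening: 0.0121
```

```bash
python3 -m pendant '[{"translation":[5,0,6],"twist":[0,0,0],"grip":-1},{"translation":[4,0,5],"twist":[0,0,0],"grip":-1},{"translation":[0,0,0],"twist":[0,0,0],"grip":-1},{"translation":[0,0,0],"twist":[0,0,0],"grip":0},{"translation":[0,0,0],"twist":[0,0,0],"grip":0},{"translation":[0,0,0],"twist":[0,0,0],"grip":0},{"translation":[0,0,0],"twist":[0,0,0],"grip":0},{"translation":[0,0,-20],"twist":[0,0,0],"grip":0},{"translation":[0,0,-40],"twist":[0,0,0],"grip":0},{"translation":[0,0,-40],"twist":[0,0,0],"grip":0}]' 40
python3 -c "
from h import *
plan([.503,.206,.06],np.radians(90))
i=robot.camera_info('wrist'); p,d=robot.read_camera('wrist'); cv2.imwrite('pics/w3.png',p[:,:,::-1]); np.savez('w3.npz',p=p,d=d,**i)
"
```

```text
t: 11.35
tool_pos: [0.5119, 0.3541, 0.098]
orientation: [-0.059, 3.135, 0.004]
force: [1.5, 0.6, -0.5]
opening: 0.0466
world d [  -8.9 -148.1  -38. ] tool shift now [  14.7 -147.8   37.6] twists [array([0.002, 0.006, 0.038]), array([-0.009,  0.004, -3.104])] q6 -1.09
```

View pics/w3.png

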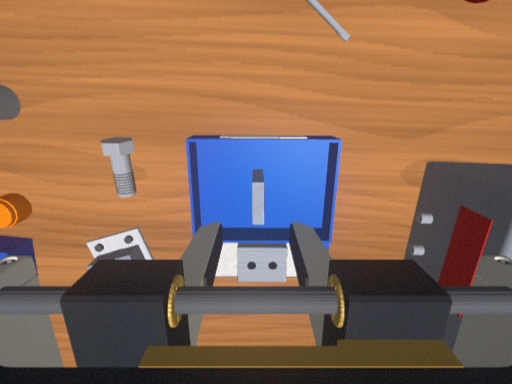

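The spacer is let go and standing on the bin floor at (258,197), well inside. Bolt A is visible with its head at (118,147) and free end at (125,192). I'll measure it here.

```bash
cat >> h.py <<'E'
def blob(i,p,c,r,w,z):
    s=cv2.cvtColor(p,cv2.COLOR_RGB2HSV)[...,1]; m=np.zeros(s.shape,np.uint8); m[r-w:r+w,c-w:c+w]=s[r-w:r+w,c-w:c+w]<75
    k,l,st,ce=cv2.connectedComponentsWithStats(m); j=1+np.argmax(st[1:,4]); ys,xs=np.where(l==j)
    P=ray(i,np.c_[xs,ys],z)[:,:2]; q=cv2.minAreaRect((P*1000).astype(np.float32)); print(st[j],np.round(q[0],1),np.round(q[1],1),round(q[2],1),"mean",(P.mean(0)*1000).round(1)); return q
E
python3 - <<'E'
from h import *
D=dict(np.load("w3.npz")); i={k:D[k] for k in("vertical_fov","cx","cy","cam_to_world")}
blob(i,D["p"],120,167,36,.015)
E
```

```text
[ 101  137   35   61 1340] [498.  204.9] [67.7 35. ] 6.4 mean [493.5 203.5]
```

```bash
python3 -m pendant '[{"translation":[3,-37,0],"twist":[0,0,0],"grip":0},{"translation":[3,-37,0],"twist":[0,0,0],"grip":0},{"translation":[3,-37,10],"twist":[0,0,0],"grip":0},{"translation":[3,-37,20],"twist":[0,0,-0.04],"grip":0},{"translation":[0,0,10],"twist":[0,0,0],"grip":0},{"translation":[0,0,0],"twist":[0,0,0],"grip":0},{"translation":[0,0,0],"twist":[0,0,0],"grip":0},{"translation":[0,0,0],"twist":[0,0,0],"grip":0},{"translation":[0,0,0],"twist":[0,0,0],"grip":0},{"translation":[0,0,0],"twist":[0,0,0],"grip":0}]' 40
python3 -c "
from h import *
plan([.502,.205,-.035],np.radians(95))
i=robot.camera_info('wrist'); p,d=robot.read_camera('wrist'); cv2.imwrite('pics/w4.png',p[:,:,::-1]); np.savez('w4.npz',p=p,d=d,**i)
"
```

```text
t: 12.4
tool_pos: [0.5174, 0.2104, 0.0742]
orientation: [-0.128, 3.106, 0.023]
force: [-0.6, 0.1, 0.8]
opening: 0.0468
world d [ -15.4   -5.4 -109.2] tool shift now [ 19.5  -5.6 108.5] twists [array([ 0.013,  0.034, -0.005]), array([ 0.053, -0.021,  3.136])] q6 -1.36
```

View pics/w4.png

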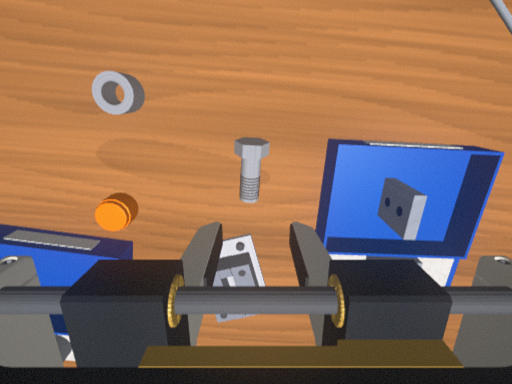

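The bolt lies in line with the jaws, head at (252,147) and tip at (250,200). Bushing A is at (113,93).

```bash
python3 - <<'E'
from h import *
D=dict(np.load("w4.npz")); i={k:D[k] for k in("vertical_fov","cx","cy","cam_to_world")}
q=blob(i,D["p"],251,170,36,.013); print("ends",ray(i,[[252,150],[250,200]],.013).round(4))
print("bushing A");blob(i,D["p"],113,93,30,.026)
plan([.502,.205,-.035],np.radians(95))
E
```

```text
[ 234  138   36   65 1474] [498.5 204.4] [68.4 34.9] 3.2 mean [493.  203.3]
ends [[0.4764 0.2037 0.013 ]
 [0.5303 0.2058 0.013 ]]
bushing A
[  92   71   51   44 1696] [433.3  80.5] [43.6 36.4] 86.7 mean [432.5  80.4]
world d [ -15.5   -5.5 -109.2] tool shift now [ 19.6  -5.7 108.6] twists [array([ 0.013,  0.034, -0.005]), array([ 0.053, -0.021,  3.136])] q6 -1.36
```

```bash
python3 -m pendant '[{"translation":[9,-6,0],"twist":[0.013,0.034,0.03],"grip":0},{"translation":[8,0,10],"twist":[0,0,0],"grip":0},{"translation":[0,0,20],"twist":[0,0,0],"grip":0},{"translation":[0,0,20],"twist":[0,0,0],"grip":0},{"translation":[0,0,20],"twist":[0,0,0],"grip":0},{"translation":[0,0,0],"twist":[0,0,0],"grip":0},{"translation":[0,0,0],"twist":[0,0,0],"grip":0},{"translation":[0,0,0],"twist":[0,0,0],"grip":0},{"translation":[0,0,0],"twist":[0,0,0],"grip":0},{"translation":[0,0,0],"twist":[0,0,0],"grip":0}]' 40
python3 -c "
from h import *
plan([.502,.2045,-.035],np.radians(93))"
```

```text
t: 13.45
tool_pos: [0.501, 0.207, 0.0032]
orientation: [-0.092, 3.133, 0.007]
force: [0.4, 0.6, 0.5]
opening: 0.0464
world d [  1.   -2.5 -38.2] tool shift now [-0.6 -2.7 38.2] twists [array([0.004, 0.008, 0.006]), array([-0.012,  0.006, -3.135])] q6 -1.33
```

```bash
python3 -m pendant '[{"translation":[-0.6,-2.7,10],"twist":[0,0,0],"grip":0},{"translation":[0,0,10],"twist":[0,0,0],"grip":0},{"translation":[0,0,8],"twist":[0,0,0],"grip":0},{"translation":[0,0,6],"twist":[0,0,0],"grip":0},{"translation":[0,0,0],"twist":[0,0,0],"grip":0},{"translation":[0,0,1],"twist":[0,0,0],"grip":0},{"translation":[0,0,0],"twist":[0,0,0],"grip":0},{"translation":[0,0,0],"twist":[0,0,0],"grip":0},{"translation":[0,0,0],"twist":[0,0,0],"grip":0},{"translation":[0,0,0],"twist":[0,0,0],"grip":0}]' 40
```

```text
t: 14.45
tool_pos: [0.5032, 0.2045, -0.0339]
orientation: [-0.092, 3.131, 0.007]
force: [0.7, 1.0, -0.6]
opening: 0.0462
```

```bash
python3 -m pendant '[{"translation":[0,0,1.5],"twist":[0,0,0],"grip":0},{"translation":[0,0,0],"twist":[0,0,0],"grip":-1},{"translation":[0,0,0],"twist":[0,0,0],"grip":-1},{"translation":[0,0,0],"twist":[0,0,0],"grip":-1},{"translation":[0,0,0],"twist":[0,0,0],"grip":-1},{"translation":[0,0,0],"twist":[0,0,0],"grip":-1},{"translation":[0,0,-20],"twist":[0,0,0],"grip":-1},{"translation":[0,0,-40],"twist":[0,0,0],"grip":-1},{"translation":[0,0,-40],"twist":[0,0,0],"grip":-1},{"translation":[0,0,-20],"twist":[0,0,0],"grip":-1}]' 40
python3 -c "
from h import *
plan([.535,-.345,.10],np.radians(96))"
```

```text
t: 15.45
tool_pos: [0.497, 0.2023, 0.0824]
orientation: [0.092, -3.138, -0.003]
force: [0.6, 1.1, -2.1]
opening: 0.019
world d [  38.  -547.3   17.6] tool shift now [  -5.9 -548.6  -18.5] twists [array([ 0.002, -0.002, -0.046]), array([-3.000e-03, -3.000e-03,  3.095e+00])] q6 -1.34
```

```bash
python3 -m pendant '[{"translation":[0,-48,-2],"twist":[0,0,0],"grip":-1},{"translation":[0,-48,-2],"twist":[0,0,0],"grip":-1},{"translation":[0,-48,-2],"twist":[0,0,0],"grip":-1},{"translation":[0,-48,-2],"twist":[0,0,0],"grip":-1},{"translation":[0,-48,-2],"twist":[0,0,0],"grip":-1},{"translation":[0,-48,-2],"twist":[0,0,0],"grip":-1},{"translation":[0,-48,-2],"twist":[0,0,0],"grip":-1},{"translation":[0,-48,-2],"twist":[0,0,0],"grip":-1},{"translation":[0,-48,-2],"twist":[0,0,0],"grip":-1},{"translation":[0,-48,0],"twist":[0,0,0],"grip":-1}]' 40
python3 -c "
from h import *
plan([.535,-.388,.10],np.radians(96))"
```

```text
t: 16.45
tool_pos: [0.5295, -0.2866, 0.1037]
orientation: [-0.111, 3.132, 0.008]
force: [0.9, -0.1, -2.1]
opening: 0.019
world d [   5.5 -101.4   -3.7] tool shift now [   1.7 -101.5    3.2] twists [array([ 0.005,  0.008, -0.034]), array([ 0.012, -0.008,  3.107])] q6 -2.23
```

```bash
python3 -m pendant '[{"translation":[0,-40,0],"twist":[0,0,0],"grip":-1},{"translation":[0,-40,0],"twist":[0,0,-0.034],"grip":-1},{"translation":[0,-18,0],"twist":[0,0.008,0],"grip":-1},{"translation":[0,0,0],"twist":[0,0,0],"grip":-1},{"translation":[0,0,0],"twist":[0,0,0],"grip":-1},{"translation":[0,0,0],"twist":[0,0,0],"grip":-1},{"translation":[0,0,30],"twist":[0,0,0],"grip":-1},{"translation":[0,0,20],"twist":[0,0,0],"grip":-1},{"translation":[0,0,0],"twist":[0,0,0],"grip":-1},{"translation":[0,0,0],"twist":[0,0,0],"grip":-1}]' 40
python3 -c "
from h import *
plan([.535,-.388,-.015],np.radians(96))
i=robot.camera_info('wrist'); p,d=robot.read_camera('wrist'); cv2.imwrite('pics/w5.png',p[:,:,::-1]); np.savez('w5.npz',p=p,d=d,**i)
"
```

```text
t: 17.45
tool_pos: [0.5349, -0.3879, 0.0503]
orientation: [0.162, -3.135, -0.011]
force: [0.5, -0.0, -0.9]
opening: 0.019
world d [  0.1  -0.1 -65.3] tool shift now [-0.2 -0.6 65.3] twists [array([ 0.007, -0.002, -0.001]), array([-3.00e-03, -1.10e-02,  3.14e+00])] q6 -2.38
```

View pics/w5.png

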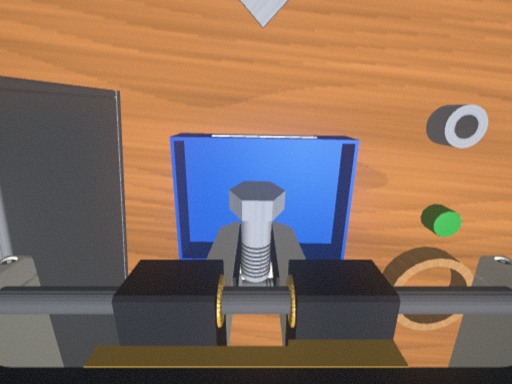

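Bolt A is held over the bolt bin. The big grey box edge is at column 120, so I'll check its clearance before lowering.

```bash
python3 - <<'E'
from h import *
D=dict(np.load("w5.npz")); i={k:D[k] for k in("vertical_fov","cx","cy","cam_to_world")}; d=D["d"]
f=192/np.tan(np.radians(float(i["vertical_fov"])/2)); T=i["cam_to_world"]
for v in (100,170,240):
    print(v,[(T[:3,:3]@np.array([(u-i["cx"])/f*d[v,u],-(v-i["cy"])/f*d[v,u],-d[v,u]])+T[:3,3]).round(3).tolist() for u in (108,112,116,118,120,122,124,127)])
print("bushing B");blob(i,D["p"],465,126,30,.026)
E
```

```text
100 [[0.458, -0.521, 0.02], [0.458, -0.521, 0.014], [0.458, -0.522, 0.006], [0.457, -0.521, 0.003], [0.457, -0.521, -0.001], [0.457, -0.519, -0.001], [0.457, -0.517, 0.0], [0.457, -0.514, 0.0]]
170 [[0.517, -0.521, 0.028], [0.518, -0.521, 0.021], [0.52, -0.521, 0.013], [0.521, -0.521, 0.009], [0.522, -0.521, 0.006], [0.523, -0.521, 0.003], [0.523, -0.519, 0.001], [0.522, -0.516, 0.002]]
240 [[0.582, -0.521, 0.035], [0.586, -0.521, 0.028], [0.589, -0.52, 0.022], [0.59, -0.52, 0.018], [0.593, -0.521, 0.013], [0.596, -0.521, 0.009], [0.598, -0.521, 0.005], [0.6, -0.52, 0.001]]
bushing B
[ 435  104   53   45 2001] [ 448.8 -222.1] [36.6 46.4] 8.5 mean [ 447.4 -222.5]
```

```bash
python3 -m pendant '[{"translation":[0,0,20],"twist":[0,0,0],"grip":-1},{"translation":[0,0,20],"twist":[0,0,0],"grip":-1},{"translation":[0,0,18],"twist":[0,0,0],"grip":-1},{"translation":[0,0,0],"twist":[0,0,0],"grip":-1},{"translation":[0,0,0],"twist":[0,0,0],"grip":0},{"translation":[0,0,0],"twist":[0,0,0],"grip":0},{"translation":[0,0,0],"twist":[0,0,0],"grip":0},{"translation":[0,0,-40],"twist":[0,0,0],"grip":0.2},{"translation":[0,0,-40],"twist":[0,0,0],"grip":0.3},{"translation":[0,0,0],"twist":[0,0,0],"grip":0.3}]' 40
python3 -c "
from h import *
plan([.449,-.2155,.05],np.radians(60))
plan([.449,-.2155,.05],np.radians(90))"
```

```text
t: 18.5
tool_pos: [0.5405, -0.3903, 0.0855]
orientation: [-0.165, 3.129, -0.005]
force: [0.0, -0.2, 0.7]
opening: 0.0593
world d [-91.5 174.8 -35.5] tool shift now [ 72.8 183.6  34.2] twists [array([-0.001,  0.009,  0.629]), array([-1.200e-02, -1.000e-03, -2.512e+00])] q6 -2.38
world d [-91.5 174.8 -35.5] tool shift now [ 72.8 183.6  34.2] twists [array([-0.003,  0.009,  0.106]), array([-0.013, -0.005, -3.036])] q6 -2.38
```

```bash
python3 -m pendant '[{"translation":[18,46,0],"twist":[0,0,0],"grip":0.4},{"translation":[18,46,0],"twist":[0,0,0],"grip":0.4},{"translation":[18,46,0],"twist":[0,0,0],"grip":0.4},{"translation":[18,46,0],"twist":[0,0,0],"grip":0.4},{"translation":[0,0,10],"twist":[0,0,0.145],"grip":0.4},{"translation":[0,0,10],"twist":[0,0,0.145],"grip":0.4},{"translation":[0,0,10],"twist":[0,0,0.145],"grip":0.4},{"translation":[0,0,0],"twist":[0,0,0.145],"grip":0.4},{"translation":[0,0,0],"twist":[0,0,0],"grip":0.4},{"translation":[0,0,0],"twist":[0,0,0],"grip":0.4}]' 40
python3 -c "
from h import *
plan([.449,-.2155,-.033],np.radians(60))
i=robot.camera_info('wrist'); p,d=robot.read_camera('wrist'); cv2.imwrite('pics/w6.png',p[:,:,::-1]); np.savez('w6.npz',p=p,d=d,**i)
f=192/np.tan(np.radians(i['vertical_fov']/2)); T=i['cam_to_world']
v,u=np.mgrid[:384,:512]; C=np.stack([(u-i['cx'])/f*d,-(v-i['cy'])/f*d,-d],-1)@T[:3,:3].T+T[:3,3]
m=(abs(C[...,0]-.449)<.03)&(abs(C[...,1]+.2155)<.03)&(C[...,2]>.022)&(C[...,2]<.03)
print(m.sum(),C[m].mean(0),cv2.minEnclosingCircle((C[m][:,:2]*1000).astype(np.float32)))
"
```

```text
t: 19.5
tool_pos: [0.4491, -0.2112, 0.0556]
orientation: [0.76, 3.028, -0.006]
force: [-0.9, 0.3, 0.3]
opening: 0.0649
world d [ -0.1  -4.3 -88.6] tool shift now [-0.1 -3.9 88.7] twists [array([0.002, 0.02 , 0.032]), array([-3.10e-02,  3.00e-03, -3.11e+00])] q6 -1.62
818 [ 0.44684153 -0.21667548  0.02596761] ((447.38763427734375, -217.044921875), 18.28288459777832)
```

```bash
python3 -m pendant '[{"translation":[0,-5,0],"twist":[0,0.02,0],"grip":0.4},{"translation":[0,0,20],"twist":[0,0,0],"grip":0.4},{"translation":[0,0,20],"twist":[0,0,0],"grip":0.4},{"translation":[0,0,0],"twist":[0,0,0],"grip":0.4},{"translation":[0,0,0],"twist":[0,0,0],"grip":0.4},{"translation":[0,0,0],"twist":[0,0,0],"grip":0.4},{"translation":[0,0,0],"twist":[0,0,0],"grip":0.4},{"translation":[0,0,0],"twist":[0,0,0],"grip":0.4},{"translation":[0,0,0],"twist":[0,0,0],"grip":0.4},{"translation":[0,0,0],"twist":[0,0,0],"grip":0.4}]' 40
python3 -c "
from h import *
plan([.4473,-.217,-.035],np.radians(60))"
```

```text
t: 20.55
tool_pos: [0.4507, -0.2204, 0.0213]
orientation: [0.746, 3.046, -0.002]
force: [0.2, -0.3, -0.2]
opening: 0.0651
world d [ -3.4   3.4 -56.3] tool shift now [ 4.9  1.5 56.3] twists [array([0.   , 0.005, 0.043]), array([-0.008,  0.   , -3.098])] q6 -1.65
```

```bash
python3 -m pendant '[{"translation":[5,1.5,0],"twist":[0,0,0],"grip":0.4},{"translation":[0,0,20],"twist":[0,0,0],"grip":0.4},{"translation":[0,0,20],"twist":[0,0,0],"grip":0.4},{"translation":[0,0,12],"twist":[0,0,0],"grip":0.4},{"translation":[0,0,0],"twist":[0,0,0],"grip":0.4},{"translation":[0,0,0],"twist":[0,0,0],"grip":0},{"translation":[0,0,0],"twist":[0,0,0],"grip":-1},{"translation":[0,0,0],"twist":[0,0,0],"grip":-1},{"translation":[0,0,0],"twist":[0,0,0],"grip":-1},{"translation":[0,0,0],"twist":[0,0,0],"grip":-1}]' 40
```

```text
t: 21.55
tool_pos: [0.449, -0.2173, -0.0281]
orientation: [0.744, 3.041, -0.004]
force: [-0.1, 0.6, -0.8]
opening: 0.0351
```

```bash
python3 -m pendant '[{"translation":[0,0,-20],"twist":[0,0,0],"grip":-1},{"translation":[0,0,-30],"twist":[0,0,0],"grip":-1},{"translation":[0,0,-30],"twist":[0,0,0],"grip":-1},{"translation":[0,0,-30],"twist":[0,0,0],"grip":-1},{"translation":[0,0,0],"twist":[0,0,0],"grip":-1},{"translation":[0,0,0],"twist":[0,0,0],"grip":-1},{"translation":[0,0,0],"twist":[0,0,0],"grip":-1},{"translation":[0,0,0],"twist":[0,0,0],"grip":-1},{"translation":[0,0,0],"twist":[0,0,0],"grip":-1},{"translation":[0,0,0],"twist":[0,0,0],"grip":-1}]' 40
python3 -c "
from h import *
plan([.645,-.042,.09],np.radians(90))"
```

```text
t: 22.55
tool_pos: [0.4442, -0.2146, 0.0809]
orientation: [0.746, 3.049, -0.0]
force: [-1.0, 0.8, -0.8]
opening: 0.0352
world d [200.8 172.6   9.1] tool shift now [-98.4 245.8  -8.8] twists [array([-0.   ,  0.002, -0.48 ]), array([0.003, 0.   , 2.662])] q6 -1.65
```

```bash
python3 -m pendant '[{"translation":[-16.4,41,-1.5],"twist":[0,0,0],"grip":-1},{"translation":[-16.4,41,-1.5],"twist":[0,0,0],"grip":-1},{"translation":[-16.4,41,-1.5],"twist":[0,0,0],"grip":-1},{"translation":[-16.4,41,-1.5],"twist":[0,0,0],"grip":-1},{"translation":[-16.4,41,-1.5],"twist":[0,0,0],"grip":-1},{"translation":[-16.4,41,-1.5],"twist":[0,0,0],"grip":-1},{"translation":[0,0,0],"twist":[0,0,0],"grip":-1},{"translation":[0,0,0],"twist":[0,0,0],"grip":-1},{"translation":[0,0,0],"twist":[0,0,0],"grip":-1},{"translation":[0,0,0],"twist":[0,0,0],"grip":-1}]' 40
python3 -c "
from h import *
plan([.645,-.042,-.015],np.radians(62))"
```

```text
t: 23.55
tool_pos: [0.6471, -0.0362, 0.0806]
orientation: [-0.752, -3.04, 0.003]
force: [-0.3, 0.6, -1.0]
opening: 0.0349
world d [ -2.1  -5.8 -95.6] tool shift now [-1.8 -5.7 95.7] twists [array([-0.004, -0.01 ,  0.004]), array([ 0.015, -0.006, -3.138])] q6 -1.22
```

```bash
python3 -m pendant '[{"translation":[-2,-6,20],"twist":[0,0,0],"grip":-1},{"translation":[0,0,25],"twist":[0,0,0],"grip":-1},{"translation":[0,0,25],"twist":[0,0,0],"grip":-1},{"translation":[0,0,22],"twist":[0,0,0],"grip":-1},{"translation":[0,0,0],"twist":[0,0,0],"grip":-1},{"translation":[0,0,0],"twist":[0,0,0],"grip":0},{"translation":[0,0,0],"twist":[0,0,0],"grip":0},{"translation":[0,0,0],"twist":[0,0,0],"grip":0},{"translation":[0,0,-40],"twist":[0,0,0],"grip":0},{"translation":[0,0,-40],"twist":[0,0,0],"grip":0}]' 40
python3 -c "
from h import *
plan([.433,.079,.055],np.radians(90))"
```

```text
t: 24.55
tool_pos: [0.6412, -0.0503, 0.0708]
orientation: [-0.766, -3.036, 0.004]
force: [0.8, 0.1, 1.6]
opening: 0.0464
world d [-208.2  129.3  -15.8] tool shift now [244.4  15.   18. ] twists [array([-0.003, -0.01 , -0.495]), array([-0.014,  0.004,  2.647])] q6 -1.23
```

```bash
python3 -m pendant '[{"translation":[41,2.5,0],"twist":[0,0,0],"grip":0.4},{"translation":[41,2.5,0],"twist":[0,0,0],"grip":0.4},{"translation":[41,2.5,0],"twist":[0,0,0],"grip":0.4},{"translation":[41,2.5,0],"twist":[0,0,0],"grip":0.4},{"translation":[41,2.5,0],"twist":[0,0,0],"grip":0.4},{"translation":[41,2.5,0],"twist":[0,0,0],"grip":0.4},{"translation":[0,0,0],"twist":[0,0,0],"grip":0.4},{"translation":[0,0,0],"twist":[0,0,0],"grip":0.4},{"translation":[0,0,0],"twist":[0,0,0],"grip":0.4},{"translation":[0,0,0],"twist":[0,0,0],"grip":0.4}]' 40
python3 -c "
from h import *
i=robot.camera_info('wrist'); p,d=robot.read_camera('wrist'); cv2.imwrite('pics/w7.png',p[:,:,::-1])
f=192/np.tan(np.radians(i['vertical_fov']/2)); T=i['cam_to_world']
v,u=np.mgrid[:384,:512]; C=np.stack([(u-i['cx'])/f*d,-(v-i['cy'])/f*d,-d],-1)@T[:3,:3].T+T[:3,3]
m=(abs(C[...,0]-.433)<.03)&(abs(C[...,1]-.079)<.03)&(C[...,2]>.022)&(C[...,2]<.03)
c=cv2.minEnclosingCircle((C[m][:,:2]*1000).astype(np.float32)); print(m.sum(),c)
plan([c[0][0]/1000,c[0][1]/1000,-.031],np.radians(60))
p,d=robot.read_camera('top'); cv2.imwrite('pics/t7.png',p[90:240,90:430,::-1].repeat(2,0).repeat(2,1))
"
```

```text
t: 25.55
tool_pos: [0.442, 0.0822, 0.0927]
orientation: [0.763, 3.014, 0.01]
force: [-0.0, 0.2, 0.1]
opening: 0.0647
645 ((432.4866943359375, 77.0149154663086), 18.33367919921875)
world d [  -9.6   -5.1 -123.7] tool shift now [  9.7 -10.7 123.3] twists [array([0.014, 0.029, 0.028]), array([-0.046,  0.022, -3.113])] q6 -1.0
```

View pics/t7.png

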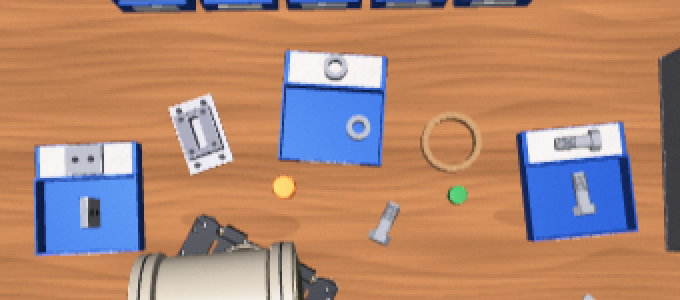

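The top view shows the spacer, bushing B and bolt A each inside the right bin. Going on to bushing A, measured at radius 18.3 mm.

```bash
python3 -m pendant '[{"translation":[6,-9,0],"twist":[0.014,0.028,0],"grip":0.4},{"translation":[0,0,20],"twist":[0,0,0],"grip":0.4},{"translation":[0,0,25],"twist":[0,0,0],"grip":0.4},{"translation":[0,0,20],"twist":[0,0,0],"grip":0.4},{"translation":[0,0,0],"twist":[0,0,0],"grip":0.4},{"translation":[0,0,0],"twist":[0,0,0],"grip":0.4},{"translation":[0,0,0],"twist":[0,0,0],"grip":0.4},{"translation":[0,0,0],"twist":[0,0,0],"grip":0.4},{"translation":[0,0,0],"twist":[0,0,0],"grip":0.4},{"translation":[0,0,0],"twist":[0,0,0],"grip":0.4}]' 40
python3 -c "
from h import *
plan([.4325,.077,-.032],np.radians(60))"
```

```text
t: 26.65
tool_pos: [0.4339, 0.0732, 0.029]
orientation: [-0.776, -3.039, 0.003]
force: [0.2, 0.3, -0.6]
opening: 0.0656
world d [ -1.4   3.8 -61. ] tool shift now [ 2.8  2.8 61. ] twists [array([-0.003, -0.004,  0.024]), array([ 0.007, -0.005, -3.118])] q6 -1.02
```

```bash
python3 -m pendant '[{"translation":[2.8,2.8,0],"twist":[0,0,0],"grip":0.4},{"translation":[0,0,20],"twist":[0,0,0],"grip":0.4},{"translation":[0,0,20],"twist":[0,0,0],"grip":0.4},{"translation":[0,0,18],"twist":[0,0,0],"grip":0.4},{"translation":[0,0,0],"twist":[0,0,0],"grip":0.4},{"translation":[0,0,0],"twist":[0,0,0],"grip":0},{"translation":[0,0,0],"twist":[0,0,0],"grip":-1},{"translation":[0,0,0],"twist":[0,0,0],"grip":-1},{"translation":[0,0,0],"twist":[0,0,0],"grip":-1},{"translation":[0,0,0],"twist":[0,0,0],"grip":-1}]' 40
python3 -m pendant '[{"translation":[0,0,-20],"twist":[0,0,0],"grip":-1},{"translation":[0,0,-30],"twist":[0,0,0],"grip":-1},{"translation":[0,0,-30],"twist":[0,0,0],"grip":-1},{"translation":[0,0,-30],"twist":[0,0,0],"grip":-1},{"translation":[0,0,0],"twist":[0,0,0],"grip":-1},{"translation":[0,0,0],"twist":[0,0,0],"grip":-1},{"translation":[0,0,0],"twist":[0,0,0],"grip":-1},{"translation":[0,0,0],"twist":[0,0,0],"grip":-1},{"translation":[0,0,0],"twist":[0,0,0],"grip":-1},{"translation":[0,0,0],"twist":[0,0,0],"grip":-1}]' 40
python3 -c "
from h import *
plan([.645,.025,.09],np.radians(62))"
```

```text
t: 27.65
tool_pos: [0.4372, 0.079, -0.0244]
orientation: [0.775, 3.04, 0.002]
force: [0.0, -0.2, -0.6]
opening: 0.035
t: 28.65
tool_pos: [0.4319, 0.0787, 0.0842]
orientation: [-0.775, -3.04, 0.002]
force: [0.3, 0.7, -1.6]
opening: 0.0347
world d [213.1 -53.7   5.8] tool shift now [-212.7   54.9   -6.8] twists [array([-0.003, -0.004, -0.011]), array([-0.006,  0.004,  3.131])] q6 -1.01
```

```bash
python3 -m pendant '[{"translation":[-43,11,-1],"twist":[0,0,0],"grip":-1},{"translation":[-43,11,-1],"twist":[0,0,0],"grip":-1},{"translation":[-43,11,-1],"twist":[0,0,0],"grip":-1},{"translation":[-43,11,-1],"twist":[0,0,0],"grip":-1},{"translation":[-40,11,-1],"twist":[0,0,0],"grip":-1},{"translation":[0,0,0],"twist":[0,0,0],"grip":-1},{"translation":[0,0,0],"twist":[0,0,0],"grip":-1},{"translation":[0,0,0],"twist":[0,0,0],"grip":-1},{"translation":[0,0,0],"twist":[0,0,0],"grip":-1},{"translation":[0,0,0],"twist":[0,0,0],"grip":-1}]' 40
python3 -c "
from h import *
plan([.645,.025,-.015],np.radians(62))"
```

```text
t: 29.65
tool_pos: [0.6422, 0.0245, 0.0747]
orientation: [-0.768, -3.023, 0.008]
force: [-0.1, 0.1, -2.5]
opening: 0.0352
world d [  2.8   0.5 -89.7] tool shift now [-4.   2.7 89.6] twists [array([-0.01 , -0.021, -0.009]), array([-0.032,  0.016,  3.132])] q6 -1.11
```

```bash
python3 -m pendant '[{"translation":[-4,3,20],"twist":[-0.01,-0.02,0],"grip":-1},{"translation":[0,0,25],"twist":[0,0,0],"grip":-1},{"translation":[0,0,25],"twist":[0,0,0],"grip":-1},{"translation":[0,0,16],"twist":[0,0,0],"grip":-1},{"translation":[0,0,0],"twist":[0,0,0],"grip":-1},{"translation":[0,0,0],"twist":[0,0,0],"grip":0},{"translation":[0,0,0],"twist":[0,0,0],"grip":0},{"translation":[0,0,0],"twist":[0,0,0],"grip":0},{"translation":[0,0,-40],"twist":[0,0,0],"grip":0},{"translation":[0,0,-40],"twist":[0,0,0],"grip":0}]' 40
python3 -c "
from h import *
plan([.500,-.091,.06],np.radians(62))"
```

```text
t: 30.65
tool_pos: [0.6449, 0.0271, 0.0731]
orientation: [0.769, 3.041, 0.001]
force: [1.0, -0.2, 1.5]
opening: 0.0464
world d [-144.9 -118.1  -13.1] tool shift now [  71.5 -172.8   12.4] twists [array([ 0.002,  0.004, -0.007]), array([ 7.000e-03, -3.000e-03,  3.135e+00])] q6 -1.11
```

```bash
python3 -m pendant '[{"translation":[18,-43,0],"twist":[0,0,0],"grip":0},{"translation":[18,-43,0],"twist":[0,0,0],"grip":0},{"translation":[18,-43,0],"twist":[0,0,0],"grip":0},{"translation":[17,-43,0],"twist":[0,0,0],"grip":0},{"translation":[0,0,0],"twist":[0,0,0],"grip":0},{"translation":[0,0,0],"twist":[0,0,0],"grip":0},{"translation":[0,0,0],"twist":[0,0,0],"grip":0},{"translation":[0,0,0],"twist":[0,0,0],"grip":0},{"translation":[0,0,0],"twist":[0,0,0],"grip":0},{"translation":[0,0,0],"twist":[0,0,0],"grip":0}]' 40
python3 -c "
from h import *
i=robot.camera_info('wrist'); p,d=robot.read_camera('wrist'); cv2.imwrite('pics/w8.png',p[:,:,::-1])
f=192/np.tan(np.radians(i['vertical_fov']/2)); T=i['cam_to_world']
v,u=np.mgrid[:384,:512]; C=np.stack([(u-i['cx'])/f*d,-(v-i['cy'])/f*d,-d],-1)@T[:3,:3].T+T[:3,3]
m=(abs(C[...,0]-.498)<.04)&(abs(C[...,1]+.09)<.04)&(C[...,2]>.007)&(C[...,2]<.032)
print(m.sum(),cv2.minAreaRect((C[m][:,:2]*1000).astype(np.float32)),C[m].mean(0))
plan([.502,-.092,-.034],np.radians(62))
"
```

```text
t: 31.65
tool_pos: [0.5123, -0.0941, 0.091]
orientation: [0.754, 3.009, 0.006]
force: [-0.2, -0.5, 0.5]
opening: 0.0465
1294 ((497.17706298828125, -91.36589813232422), (34.09817123413086, 65.20475769042969), 62.35419845581055) [ 0.49142687 -0.08777058  0.02227818]
world d [ -10.2    2.1 -125. ] tool shift now [ 14.7  -4.7 124.4] twists [array([ 0.013,  0.037, -0.002]), array([ 0.059, -0.021,  3.139])] q6 -1.37
```

```bash
python3 -m pendant '[{"translation":[8,-5,0],"twist":[0.013,0.036,0],"grip":0},{"translation":[0,0,20],"twist":[0,0,0],"grip":0},{"translation":[0,0,25],"twist":[0,0,0],"grip":0},{"translation":[0,0,20],"twist":[0,0,0],"grip":0},{"translation":[0,0,0],"twist":[0,0,0],"grip":0},{"translation":[0,0,0],"twist":[0,0,0],"grip":0},{"translation":[0,0,0],"twist":[0,0,0],"grip":0},{"translation":[0,0,0],"twist":[0,0,0],"grip":0},{"translation":[0,0,0],"twist":[0,0,0],"grip":0},{"translation":[0,0,0],"twist":[0,0,0],"grip":0}]' 40
python3 -c "
from h import *
plan([.501,-.093,-.035],np.radians(62.4))"
```

```text
t: 32.7
tool_pos: [0.5072, -0.0936, 0.0279]
orientation: [0.756, 3.044, -0.0]
force: [1.1, -0.4, 0.2]
opening: 0.0463
world d [ -6.2   0.6 -62.9] tool shift now [ 6.  -2.5 62.9] twists [array([ 0.001,  0.005, -0.005]), array([ 8.000e-03, -2.000e-03,  3.136e+00])] q6 -1.37
```

```bash
python3 -m pendant '[{"translation":[6,-2.5,0],"twist":[0,0,0],"grip":0},{"translation":[0,0,20],"twist":[0,0,0],"grip":0},{"translation":[0,0,20],"twist":[0,0,0],"grip":0},{"translation":[0,0,15],"twist":[0,0,0],"grip":0},{"translation":[0,0,0],"twist":[0,0,0],"grip":0},{"translation":[0,0,0],"twist":[0,0,0],"grip":0},{"translation":[0,0,0],"twist":[0,0,0],"grip":0},{"translation":[0,0,0],"twist":[0,0,0],"grip":0},{"translation":[0,0,0],"twist":[0,0,0],"grip":0},{"translation":[0,0,0],"twist":[0,0,0],"grip":0}]' 40
python3 -c "
from h import *
plan([.501,-.093,-.035],np.radians(62.4))"
```

```text
t: 33.7
tool_pos: [0.5033, -0.0943, -0.0225]
orientation: [0.754, 3.035, -0.001]
force: [0.1, 0.6, -0.3]
opening: 0.0462
world d [ -2.3   1.3 -12.5] tool shift now [ 2.8  0.  12.4] twists [array([ 0.003,  0.014, -0.005]), array([ 0.022, -0.004,  3.136])] q6 -1.37
```

```bash
python3 -m pendant '[{"translation":[1,0,6],"twist":[0,0.01,0],"grip":0},{"translation":[0,0,6],"twist":[0,0,0],"grip":0},{"translation":[0,0,0],"twist":[0,0,0],"grip":-1},{"translation":[0,0,0],"twist":[0,0,0],"grip":-1},{"translation":[0,0,0],"twist":[0,0,0],"grip":-1},{"translation":[0,0,0],"twist":[0,0,0],"grip":-1},{"translation":[0,0,0],"twist":[0,0,0],"grip":-1},{"translation":[0,0,0],"twist":[0,0,0],"grip":-1},{"translation":[0,0,0],"twist":[0,0,0],"grip":-1},{"translation":[0,0,0],"twist":[0,0,0],"grip":-1}]' 40
python3 -m pendant '[{"translation":[0,0,-20],"twist":[0,0,0],"grip":-1},{"translation":[0,0,-40],"twist":[0,0,0],"grip":-1},{"translation":[0,0,-40],"twist":[0,0,0],"grip":-1},{"translation":[0,0,-20],"twist":[0,0,0],"grip":-1},{"translation":[0,0,0],"twist":[0,0,0],"grip":-1},{"translation":[0,0,0],"twist":[0,0,0],"grip":-1},{"translation":[0,0,0],"twist":[0,0,0],"grip":-1},{"translation":[0,0,0],"twist":[0,0,0],"grip":-1},{"translation":[0,0,0],"twist":[0,0,0],"grip":-1},{"translation":[0,0,0],"twist":[0,0,0],"grip":-1}]' 40
python3 -c "
from h import *
plan([.532,-.342,.09],np.radians(96))"
```

```text
t: 34.7
tool_pos: [0.5026, -0.0938, -0.0355]
orientation: [0.757, 3.045, 0.003]
force: [0.6, 0.4, -0.6]
opening: 0.0191
t: 35.7
tool_pos: [0.4955, -0.092, 0.0796]
orientation: [-0.755, -3.038, -0.004]
force: [0.4, 0.1, -2.1]
opening: 0.0193
world d [  36.5 -250.    10.4] tool shift now [-149.2 -203.8  -12.1] twists [array([ 0.003, -0.011, -0.592]), array([-0.014, -0.004,  2.55 ])] q6 -1.37
```

```bash
python3 -m pendant '[{"translation":[-25,-34,-2],"twist":[0,0,0],"grip":-1},{"translation":[-25,-34,-2],"twist":[0,0,0],"grip":-1},{"translation":[-25,-34,-2],"twist":[0,0,0],"grip":-1},{"translation":[-25,-34,-2],"twist":[0,0,0],"grip":-1},{"translation":[-25,-34,-2],"twist":[0,0,0],"grip":-1},{"translation":[-24,-34,-2],"twist":[0,0,0],"grip":-1},{"translation":[0,0,0],"twist":[0,0,-0.148],"grip":-1},{"translation":[0,0,0],"twist":[0,0,-0.148],"grip":-1},{"translation":[0,0,0],"twist":[0,0,-0.148],"grip":-1},{"translation":[0,0,0],"twist":[0,0,-0.148],"grip":-1}]' 40
python3 -c "
from h import *
plan([.532,-.340,-.005],np.radians(96))
i=robot.camera_info('wrist'); p,d=robot.read_camera('wrist'); cv2.imwrite('pics/w9.png',p[:,:,::-1])
"
```

```text
t: 36.7
tool_pos: [0.5291, -0.3504, 0.0801]
orientation: [0.188, -3.117, -0.021]
force: [0.1, 0.6, -2.2]
opening: 0.0189
world d [  2.9  10.4 -85.1] tool shift now [-5.7  8.8 85.1] twists [array([ 0.014, -0.018,  0.015]), array([ 0.029,  0.023, -3.126])] q6 -2.35
```

View pics/w9.png

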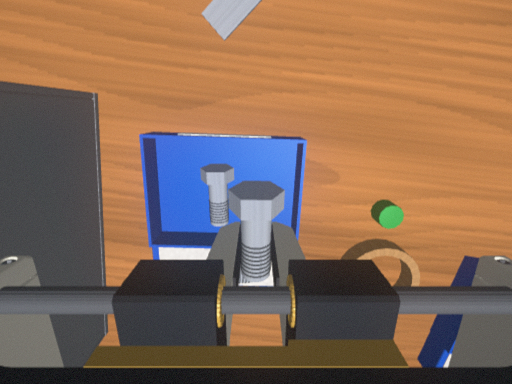

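Bolt A lies in the bin at (217,195) and bolt B is held to its right with clearance.

```bash
python3 -m pendant '[{"translation":[-4,9,0],"twist":[0.014,-0.018,0],"grip":-1},{"translation":[0,0,0],"twist":[0,0,0],"grip":-1},{"translation":[0,0,25],"twist":[0,0,0],"grip":-1},{"translation":[0,0,25],"twist":[0,0,0],"grip":-1},{"translation":[0,0,25],"twist":[0,0,0],"grip":-1},{"translation":[0,0,0],"twist":[0,0,0],"grip":-1},{"translation":[0,0,0],"twist":[0,0,0],"grip":-1},{"translation":[0,0,0],"twist":[0,0,0],"grip":-1},{"translation":[0,0,0],"twist":[0,0,0],"grip":-1},{"translation":[0,0,0],"twist":[0,0,0],"grip":-1}]' 40
python3 -c "
from h import *
plan([.532,-.340,-.010],np.radians(96))"
```

```text
t: 37.75
tool_pos: [0.533, -0.3432, 0.0058]
orientation: [-0.175, 3.137, -0.002]
force: [0.0, 1.3, -2.1]
opening: 0.019
world d [ -1.    3.2 -15.8] tool shift now [ 0.6  3.3 15.8] twists [array([-0.001,  0.   ,  0.007]), array([-0.000e+00, -2.000e-03, -3.135e+00])] q6 -2.33
```

```bash
python3 -m pendant '[{"translation":[0,3,0],"twist":[0,0,0],"grip":-1},{"translation":[0,0,10],"twist":[0,0,0],"grip":-1},{"translation":[0,0,10],"twist":[0,0,0],"grip":-1},{"translation":[0,0,0],"twist":[0,0,0],"grip":-1},{"translation":[0,0,0],"twist":[0,0,0],"grip":-0.3},{"translation":[0,0,0],"twist":[0,0,0],"grip":-0.3},{"translation":[0,0,0],"twist":[0,0,0],"grip":-0.3},{"translation":[0,0,-40],"twist":[0,0,0],"grip":-0.3},{"translation":[0,0,-40],"twist":[0,0,0],"grip":-0.3},{"translation":[0,0,-40],"twist":[0,0,0],"grip":-0.3}]' 40
python3 -m pendant '[{"translation":[40,0,-10],"twist":[0,0,0],"grip":0},{"translation":[40,0,-10],"twist":[0,0,0],"grip":0},{"translation":[40,0,-10],"twist":[0,0,0],"grip":0},{"translation":[0,0,0],"twist":[0,0,0],"grip":0},{"translation":[0,0,0],"twist":[0,0,0],"grip":0},{"translation":[0,0,0],"twist":[0,0,0],"grip":0},{"translation":[0,0,0],"twist":[0,0,0],"grip":0},{"translation":[0,0,0],"twist":[0,0,0],"grip":0},{"translation":[0,0,0],"twist":[0,0,0],"grip":0},{"translation":[0,0,0],"twist":[0,0,0],"grip":0}]' 40
python3 - <<'E'
from h import *
p,d=robot.read_camera('top'); cv2.imwrite('pics/t9.png',p[90:240,90:430,::-1].repeat(2,0).repeat(2,1))
E
```

```text
t: 38.75
tool_pos: [0.5288, -0.337, 0.1013]
orientation: [0.175, -3.128, -0.01]
force: [0.8, -1.2, -0.1]
opening: 0.0324
t: 39.75
tool_pos: [0.4147, -0.3545, 0.1442]
orientation: [-0.181, 3.131, -0.012]
force: [0.0, -0.9, -0.8]
opening: 0.0466
```

View pics/t9.png

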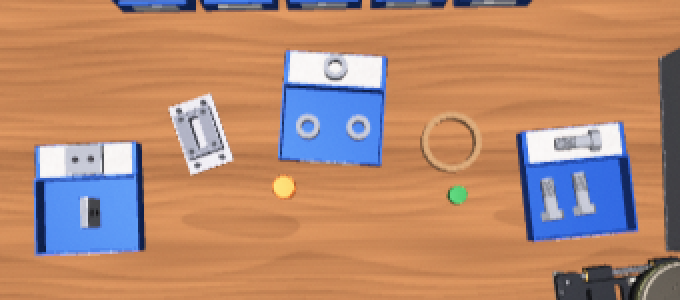

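The final top view shows all five parts lying inside their bins: the spacer at (90,212), the bushings at (308,126) and (358,127), and the bolts at (551,199) and (583,193). Each is within about 40 mm of its bin's centre, and the arm is clear.

```bash
python3 -c "
from plant import robot
print(robot.close_job())"
```

```text
the job is handed in; nothing more can be done
None
```

All five parts are in their bins, and I handed the job in at about 40 s of the 115 s allowed. The spacer was drawn out of the nest and stands upright on the floor of the spacer bin. Both bushings are in the bushing bin and both bolts are in the bolt bin.

**Last check:** the final top view shows every part let go and down inside the right bin. By pixel estimate, each is within about 40 mm of its bin's centre along y, against a limit of 70 mm, and near the middle along x. The gripper was empty and clear of everything, and the wrist force was about 1 N. I judged heights and stillness from that picture and did not measure them separately.

**What disagreed:** the first spacer grasp closed on nothing. The reported tool position was about 40 mm lower than the real fingertips, confirmed by both the scene and wrist depth images. I allowed for that offset from then on, and every later grasp held at first try.

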